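# Shim and hold a plaster relief tile in the gluing jig

## Task

Close the front of the gluing jig by sliding its barrel bolt fully home into the keeper. Then stand the wooden spacer in the one gap beside the loose plaster tile that is wide enough for it, all the way down on the board, without forcing it in on the other side, and let go of it. Finally, by its twig bridge, push the tile sideways until it sits flush against the spacer with the spacer tight against its rail, and finish still holding it pressed there with a steady push of about 10 newtons; leave the other things on the table where they are.

Things in the scene. Friction and masses are not known exactly. Their poses are not given: they have to be found in the camera images.
- jig: Gluing jig, fixed: plywood board 205 x 280 x 18 mm, wooden back stop 25 mm high on its far edge (inner face at x +73 mm), steel barrel bolt along its near edge. Origin at table height, midway between the side rails; x to the back stop, y left along the bolt, z up; board top z 18 mm. Bolt straps and keeper, at x -78 mm, reach z 44 mm. Turned up to 15 degrees.
- thin_rail: Narrow wooden side rail, 136 mm long (along jig x), 24 mm wide, 25 mm high, screwed on the jig's board. Centred at jig y = +100 or -100 mm (either side, it varies). Origin in its middle on the board's top; axes as the jig's. The gap between it and the tile is 21 to 25 mm at the start.
- thick_rail: Wide wooden side rail, 136 mm long, 56 mm wide, 25 mm high, screwed on the board at the other side (jig y = -100 or +100 mm). Origin in its middle on the board's top; axes as the jig's. The gap between it and the tile is 5 to 9 mm at the start: too narrow for the spacer.
- tile: Loose plaster tile 130 x 130 x 25 mm, 0.3 to 0.65 kg, flat on the board between the side rails. Origin at the centre of its underside, axes nearly the jig's. On top a handle, a bridge of twig 16 mm thick along the tile's x, straight and level for 64 mm, its axis 20 and its top 28 mm above the tile's upper face. Slides on the board with 1.5 to 4.5 N of friction.
- twig_bridge (a point): Top of the twig bridge in its middle, 53 mm above the tile's underside, over the tile's centre; axes as the tile's.
- spacer: Loose wooden batten offcut 100 (x) x 14 (y) x 55 (z) mm, 0.055 kg, standing on its long edge on the table to the right of the jig. Origin at the centre of its underside. In the gap its length runs along jig x.
- bolt (a joint): Barrel bolt on the jig's near edge: 0 = drawn back, 0.055 m = fully home in the keeper; it grows as the bolt slides towards jig -y. Starts between 0 and 0.015, needs some 2 N to slide and stays where it is left.
- bolt_knob (a point): Top of the bolt's upright steel knob, 16 mm in diameter, standing 80 mm above the table; the bolt's rod runs 46 mm below this point. At jig x = -78 mm, y = +110 mm minus the bolt's joint value.
- twig: Bystander: forked twig 190 mm long, 14 mm thick, lying between the jig and the spacer. Origin at its middle on the table.
- knife: Bystander: steel table knife 210 mm long, lying to the left of the jig. Origin at its middle on the table.
- relief_tile: Bystander: finished plaster tile 130 x 130 x 25 mm without a bridge, flat on the table at the far right. Origin under its centre.
- chip: Bystander: chip of plaster about 40 x 25 x 14 mm on the table near the robot. Origin at its underside.
- flake: Bystander: small flake of plaster 30 x 24 x 10 mm on the table, to the right of the jig's near edge. Origin at its underside.
- short_twig: Bystander: forked twig 100 mm long, 12 mm thick, to the left of the jig. Origin at its middle on the table.

How it is judged:
On the way, in this order (a step that is already met when the one before it is completed fails the run):
1. the bolt is fully home in its keeper (value of joint bolt above 0.049 m), for 0.2 s.
2. the spacer stands let go on the board in the wide gap, between the tile and the narrow rail (value of joint bolt above 0.049 m and z of spacer in the frame of jig below 0.0215 m and angle between spacer's own z axis and vertical below 0.12 rad and y of spacer in the frame of thin_rail between -0.035 and 0.035 m and y of spacer in the frame of jig between -0.1 and 0.1 m and x of spacer in the frame of jig between -0.025 and 0.025 m and contact force between the fingers and spacer below 0.5 N), for 0.2 s.
At the end, for the whole second after the job is handed in: Bolt home (49 of 55 mm or more); spacer upright (0.05 rad), let go, down on the board (3.5 mm), midway along the rail (25 mm), tight between tile and narrow rail; tile flat (2.5 mm), tile and spacer parallel to the rail (0.03 rad); fingers still pressing, over 4 N through tile, spacer and rail (all of step 2 and contact force between the fingers and tile above 4 N and contact force between tile and spacer above 4 N and contact force between spacer and thin_rail above 4 N and angle between the x axis of each of tile, spacer and the x axis of thin_rail, either way round below 0.03 rad and z of tile in the frame of jig below 0.0205 m and angle between tile's own z axis and vertical below 0.03 rad and angle between spacer's own z axis and vertical below 0.05 rad and linear speed of tile below 0.01 m/s); the arm keeps its last pose, push and grip.
It fails at once if the spacer is forced in at the wide rail (contact force between spacer and thick_rail above 3 N).
It fails at once if another thing on the table is disturbed (moved over 30 mm) (distance of any of twig, knife, relief_tile, chip, flake, short_twig from where it was at the start of the episode above 0.03 m).
It also fails if it takes over 64 s, if anything falls off the work surface, if the arm or the gripper's body presses on something with over 40 N, if the wrist force passes 120 N, or if a joint passes its speed limit or range.

## Robot

A 6-joint arm with a two-finger parallel gripper is mounted at the origin on the work surface. World frame = base frame: x ahead of the robot, y to its left, z up, the work surface at z = 0. Lengths are in m, angles in rad, forces in N, time in s.
With the tool pointing down it reaches from about 0.35 to 0.925 m from the base axis. Payload 6.4 kg.
Tool frame: the origin (TCP) lies between the finger pads; the fingertips stand 22 mm ahead of it and the grasp point (between the pads) lies 3 mm ahead of it (arm.finger_overhang is the distance from the TCP to the fingertips, in m); z points along the fingers, y is the line along which they close (so a half turn about z gives the same grasp; the last joint's range is limited). The gripper opens to 85 mm and grips with 20 to 120 N. Pads are 22 mm wide; open, the fingers measure 114 mm over their backs; the gripper's body (76 mm by 85 mm) begins 54 mm behind the grasp point. The pads swing forward as they close: fully open they stand 13 mm farther back than shut.
Start: joints at [-1.506, 0.245, 1.558, -0, 1.339, -0.174], TCP at [0.154, -0.632, 0.253] pointing down, gripper open.
Joint ranges: [-3.13, 3.13], [-1.02, 2.26], [0.13, 2.54], [-0.95, 4.09], [0.21, 2.88], [-2.74, 2.74]. Speed limits (rad/s): [2.57, 2.57, 3.14, 3.14, 3.14, 3.14].

## Interface

Orientations are given as a rotation vector (axis times angle).
In Python, from workcell import status, eyes, arm gives the robot as it stands. The module is installed in compiled form; this text tells all that it offers.
- The arm moves only by the tool drive_tool, never from a script. Its argument "steps" is one flat list of numbers, 7 for each row, row after row: the shift along the tool's x, y, z in units of 50 mm (1.0 is 50 mm), then the turn, a rotation vector about the tool's x, y, z in rad, then the finger opening in mm, from 0 to 85.4. In form: [tx, ty, tz, ax, ay, az, fingers, tx, ty, tz, ax, ay, az, fingers, ...]. A call has 1 to 12 rows; each row shifts and turns the commanded pose from where the row before left it, along the tool's axes as they then stand; what a row does not reach is not made up. A row lasts 1/8 s, in which the tool goes at most 62.5 mm and 10.7 degrees, less where a joint would pass 70% of its speed; a pose out of reach is approached as far as the arm can. A call is refused whole if a number of a shift passes 1 or a number of a turn 0.188, either way. A call with a gripper value outside its range is refused whole. The fingers move at their own pace and stop on an object; "squeeze" is the grip in N (left out, the last holds). Time passes only in rows, so rows that do not move let the fingers close. It gives the time, the measured TCP pose, the force, the opening and the grip force at its end, in the units of the state.
- status.get_obs(): the state, without advancing time (a new reading comes with each control period).
- eyes.snapshot(name): name is "side" or "top" or "wrist"; returns a dict with "color" (400x640x3 uint8, red, green, blue), "intrinsics" (3x3 intrinsics, pixels), "extrinsics" (4x4, takes a point from world to camera coordinates); the wrist camera has in their place "hand_eye" (4x4, takes a point from camera to tool coordinates, whose origin is the TCP and whose axes are the flange's). Camera axes: x right, y down, z forward; pixel columns grow to the right and rows downward; lengths in m; the calibration is good to about 2 mm. A picture is of the moment at which its call begins: read the wrist's pose just before it. There is no depth.
- arm.finish_job(): hands the job in; it is judged then, once.
The state is a dict: "t": time; "q": joint angles; "joint_vel": joint speeds; "joint_efforts": joint torques, N m; "ee_pos": TCP position; "orientation": TCP orientation; "force": force on the tool from outside, world axes, zero at the start; "torque": the same for the moment, N m; "width": finger opening in m; "gripper_force": force on a finger pad.
Only numpy, scipy, OpenCV 4.12 (cv2) and the standard library are available. Lean on these libraries where they do the work, as an engineer would, in place of code of your own. Each camera call takes 0.05 s, during which the arm holds its last target. There are 200 camera calls.

## Working session

There is one attempt and no reset: what is moved stays moved. The work goes in short steps, Python scripts to look and compute and a tool call to move; the robot and the scene stay as the last step left them, time stands still between calls to the robot, and variables do not carry over. Pictures are saved under pics/ and viewed, at most 10 in all, crops included, and the job is handed in when it is done.

Besides the shell and the picture viewer there is one more tool, called after ">>>" as name(argument=value, ...), one argument or row to a line, values as JSON. drive_tool: Moves the arm, as the interface text tells. Its arguments: {"type":"object","properties":{"steps":{"type":"array"},"squeeze":{"type":"number"}},"required":["steps"]}

```bash
mkdir -p pics; cat > h.py <<'E'
import numpy as np, cv2
from scipy.spatial.transform import Rotation as R
from workcell import status, eyes, arm
def snap(n,f=None):
    o=status.get_obs(); s=eyes.snapshot(n); im=s["color"][:,:,::-1].copy()
    if f: cv2.imwrite("pics/"+f,im)
    K=np.array(s["intrinsics"])
    if n=="wrist":
        T=np.eye(4);T[:3,:3]=R.from_rotvec(o["orientation"]).as_matrix();T[:3,3]=o["ee_pos"]
        C=T@np.array(s["hand_eye"])
    else: C=np.linalg.inv(np.array(s["extrinsics"]))
    return im,K,C
def ray(px,K,C,z):
    d=C[:3,:3]@np.linalg.solve(K,[px[0],px[1],1.]); o=C[:3,3]
    return o+d*(z-o[2])/d[2]
def proj(p,K,C):
    c=np.linalg.inv(C)@np.append(p,1); q=K@c[:3]; return q[:2]/q[2]
E
python3 - <<'E'
from h import *
o=status.get_obs(); print({k:np.round(v,3) for k,v in o.items()}, arm.finger_overhang)
for n in("top","side"):
    im,K,C=snap(n,n+"0.png"); np.savez(n+"0.npz",im=im,K=K,C=C); print(n,C.round(3),K.round(1))
E
```

```text
{'t': np.float64(0.0), 'q': array([-1.506,  0.246,  1.559, -0.   ,  1.339, -0.174]), 'joint_vel': array([ 0.   ,  0.001, -0.001, -0.   , -0.   ,  0.002]), 'joint_efforts': array([ 1.0000e-03, -4.2949e+01, -3.2614e+01, -0.0000e+00,  5.0000e-03,
       -0.0000e+00]), 'ee_pos': array([ 0.154, -0.631,  0.252]), 'orientation': array([-3.117, -0.374, -0.   ]), 'force': array([0.75 , 0.441, 0.081]), 'torque': array([-0.008, -0.009, -0.009]), 'gripper_force': np.float64(0.0), 'width': np.float64(0.085)} 0.022
top [[ 0.004 -0.998  0.065  0.447]
 [-1.    -0.003  0.008 -0.019]
 [-0.008 -0.065 -0.998  1.102]
 [ 0.     0.     0.     1.   ]] [[389.6   0.  321.4]
 [  0.  389.6 201. ]
 [  0.    0.    1. ]]
side [[-0.991 -0.1    0.086  0.393]
 [-0.132  0.736 -0.664  0.88 ]
 [ 0.004 -0.67  -0.743  1.055]
 [ 0.     0.     0.     1.   ]] [[413.4   0.  316.5]
 [  0.  413.4 199.1]
 [  0.    0.    1. ]]
```

View pics/top0.png

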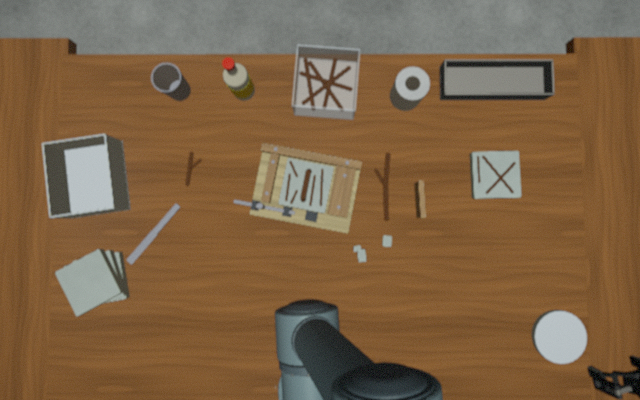

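View pics/side0.png

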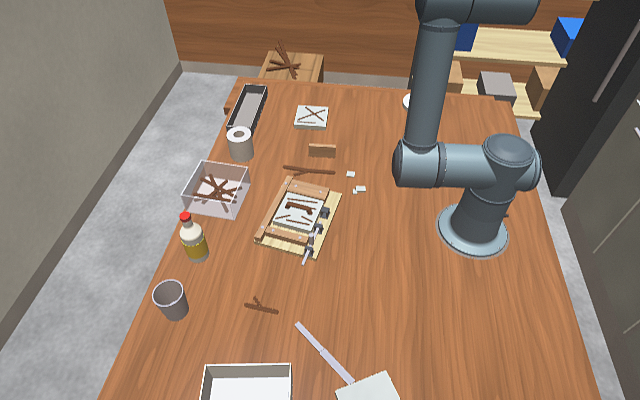

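The top view shows the jig around (305,188), slightly turned, with the bolt knob near (258,205). The spacer is at (421,199) and the twig at (387,187). I'll enlarge the jig.

```bash
python3 - <<'E'
import cv2
im=cv2.imread("pics/top0.png")[135:255,230:440]
cv2.imwrite("pics/top0c.png",cv2.resize(im,None,fx=3.8,fy=3.8,interpolation=cv2.INTER_CUBIC))
E
```

```text
(no output)
```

View pics/top0c.png

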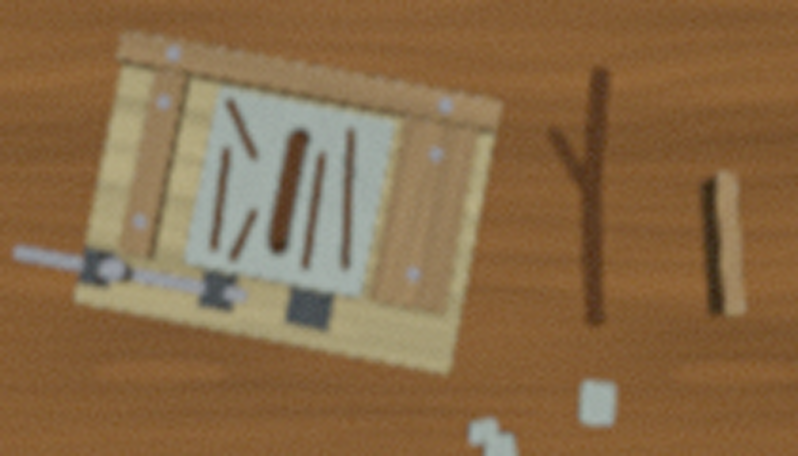

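```bash
python3 - <<'E'
from h import *
d=np.load("top0.npz");K,C=d["K"],d["C"]
f=lambda x,y,z:ray((230+x/3.8-.37,135+y/3.8-.37),K,C,z)
fl,fr=f(75,298,.018),f(450,372,.018); bl,br=f(120,33,.043),f(503,100,.043)
print("board",fl,fr,bl,br); 
for a,b in((fr,fl),(br,bl)): v=b-a; print(np.linalg.norm(v),np.degrees(np.arctan2(-v[0],v[1])))
print("knob",f(112,268,.08),"tile",[f(*p,.043) for p in((222,82),(398,115),(362,297),(186,262))])
print("bridge",f(302,132,.071),f(279,250,.071))
print("spacer",[f(*p,.055) for p in((717,172),(737,172),(745,312),(724,314))])
print("twig",f(600,70,.007),f(595,325,.007))
o=status.get_obs();s=eyes.snapshot("wrist");print(np.array(s["hand_eye"]).round(3),s["intrinsics"])
E
```

```text
board [0.48351586 0.19001295 0.018     ] [ 0.43044159 -0.08478424  0.018     ] [0.6748359  0.15554616 0.043     ] [ 0.62648266 -0.12164209  0.043     ]
0.2798756362641375 -10.93149544242612
0.2813740568824806 -9.89521664556303
knob [0.50226118 0.15272734 0.08      ] tile [array([0.63914246, 0.08124581, 0.043     ]), array([ 0.61539699, -0.0459599 ,  0.043     ]), array([ 0.4840663 , -0.02039973,  0.043     ]), array([0.50874974, 0.10588041, 0.043     ])]
bridge [0.59874813 0.02208438 0.071     ] [0.51570563 0.03767697 0.071     ]
spacer [array([ 0.57322642, -0.2721072 ,  0.055     ]), array([ 0.5732643 , -0.28627617,  0.055     ]), array([ 0.47395795, -0.29056471,  0.055     ]), array([ 0.47249755, -0.27576183,  0.055     ])]
twig [ 0.65534759 -0.1975253   0.007     ] [ 0.46524401 -0.19241656  0.007     ]
[[-0.    -0.961 -0.276  0.069]
 [ 1.    -0.     0.001  0.   ]
 [-0.001 -0.276  0.961 -0.122]
 [ 0.     0.     0.     1.   ]] [[353.96421334   0.         321.11295568]
 [  0.         353.96421334 198.01951111]
 [  0.           0.           1.        ]]
```

>>> drive_tool(
  steps=[0.77, -0.72, -0.08, 0, 0, 0, 85, 0.77, -0.72, -0.08, 0, 0, 0, 85, 0.77, -0.72, -0.08, 0, 0, 0, 85, 0.77, -0.72, -0.08, 0, 0, 0, 85, 0.77, -0.72, -0.08, 0, 0, 0, 85, 0.77, -0.72, -0.08, 0, 0, 0, 85, 0.77, -0.72, -0.08, 0, 0, 0, 85, 0.77, -0.72, -0.08, 0, 0, 0, 85, 0.77, -0.72, -0.08, 0, 0, 0, 85, 0.77, -0.72, -0.08, 0, 0, 0, 85, 0.77, -0.72, -0.08, 0, 0, 0, 85, 0.77, -0.72, -0.08, 0, 0, 0, 85],
)

```text
t: 1.65
ee_pos: [0.5011, -0.1009, 0.3013]
orientation: [3.119, 0.374, -0.0]
force: [-0.4, -0.2, 0.6]
width: 0.0851
gripper_force: 0.0
```

>>> drive_tool(
  steps=[0, 0, 0, 0, 0, 0.14, 30, 0, 0, 0, 0, 0, 0.14, 30, 0, 0, 0, 0, 0, 0.14, 30, 0, 0, 0, 0, 0, 0, 30],
)

```text
t: 2.15
ee_pos: [0.5003, -0.1024, 0.301]
orientation: [-3.129, 0.281, 0.001]
force: [-0.5, -0.8, 1.5]
width: 0.03
gripper_force: 0.0
```

```bash
cat >> h.py <<'E'
def go(p,yaw=None):
    o=status.get_obs(); T=R.from_rotvec(o["orientation"])
    print("t %.2f pos"%o["t"],np.round(o["ee_pos"],4),"F",np.round(o["force"],1),"w",round(float(o["width"]),4),"gf",round(float(o["gripper_force"]),1))
    M=T.as_matrix(); y=np.arctan2(M[1,0],M[0,0])
    if p is not None: print(" shift units",np.round(T.inv().apply(np.array(p)-o["ee_pos"])/.05,3))
    if yaw is not None:
        W=R.from_euler("z",yaw)*R.from_rotvec([np.pi,0,0]); print(" yaw",round(np.degrees(y),2),"turn",np.round((T.inv()*W).as_rotvec(),4))
E
python3 - <<'E'
from h import *
go([.5,.15,.15],np.radians(-10.5)); im,K,C=snap("wrist","w1.png"); np.savez("w1.npz",K=K,C=C)
E
```

```text
t 2.15 pos [ 0.5003 -0.1024  0.301 ] F [-0.5 -0.8  1.5] w 0.03 gf 0.0
 shift units [-0.905 -4.965  3.021]
 yaw -10.28 turn [-0.0001  0.0005  0.0038]
```

View pics/w1.png

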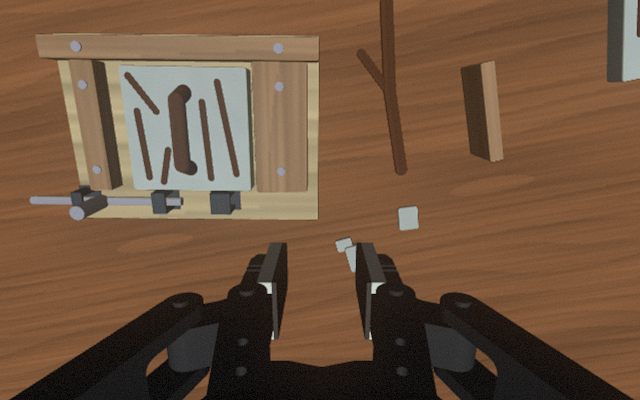

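```bash
python3 - <<'E'
from h import *
d=np.load("w1.npz");K,C=d["K"],d["C"]
f=lambda l,z:np.array([ray(p,K,C,z) for p in l])
def rep(n,l,z):
    P=f(l,z); c=P.mean(0); e=(P[0]+P[1]-P[2]-P[3])/2; e2=(P[0]+P[3]-P[1]-P[2])/2
    print(n,c.round(4),"len",np.linalg.norm(e).round(4),np.linalg.norm(e2).round(4),"yaw",np.degrees(np.arctan2(e[1],e[0])).round(2),np.degrees(np.arctan2(-e2[0],e2[1])).round(2)); return c
t=rep("tile",[(120,67),(249,67),(251,190),(134,190)],.043)
a=rep("thin",[(76,60),(102,60),(118,188),(89,190)],.043)
b=rep("thick",[(253,62),(307,62),(307,191),(256,191)],.043)
s=rep("spacer",[(480,63),(494,61),(503,160),(490,162)],.055)
k=f([(78,212)],.08)[0]; print("knob",k,"boardFR",f([(317,219),(68,219)],.018))
print("bridge",f([(180,92),(182,168)],.071))
j=(a+b)/2; v=a-b; y=np.arctan2(-v[0],v[1]); print("jig",j,np.degrees(y))
M=R.from_euler("z",-y).as_matrix(); print("in jig: knob",M@(k-j),"tile",M@(t-j),"spacer",M@(s-j))
E
```

```text
tile [0.5586 0.0286 0.043 ] len 0.1283 0.1298 yaw -12.43 -10.29
thin [0.5796 0.1231 0.043 ] len 0.1339 0.0293 yaw -13.78 -8.05
thick [ 0.5429 -0.0676  0.043 ] len 0.1341 0.0554 yaw -11.41 -10.29
spacer [ 0.5215 -0.2826  0.055 ] len 0.0999 0.0135 yaw 2.78 -1.9
knob [0.50146842 0.14817079 0.08      ] boardFR [[ 0.42916843 -0.08525676  0.018     ]
 [ 0.48297794  0.21102925  0.018     ]]
bridge [[0.5965112  0.01578436 0.071     ]
 [0.5253389  0.03486935 0.071     ]]
jig [0.5612681  0.02776527 0.043     ] -10.900385797593703
in jig: knob [-0.08148967  0.10692486  0.037     ] tile [-2.83469799e-03  3.51081436e-04 -1.38777878e-17] spacer [ 0.01966699 -0.31227072  0.012     ]
```

>>> drive_tool(
  steps=[-0.18, -0.99, 0.3, 0, 0, 0.01, 55, -0.18, -0.99, 0.3, 0, 0, 0, 55, -0.18, -0.99, 0.3, 0, 0, 0, 55, -0.17, -1.0, 0.3, 0, 0, 0, 55, -0.17, -1.0, 0.3, 0, 0, 0, 55, 0, 0, 0.75, 0, 0, 0, 55, 0, 0, 0.75, 0, 0, 0, 55, 0, 0, 0.75, 0, 0, 0, 55, 0, 0, 0.4, 0, 0, 0, 55, 0, 0, 0.4, 0, 0, 0, 55, 0, 0, 0, 0, 0, 0, 55],
)

```text
t: 3.58
ee_pos: [0.5026, 0.1496, 0.0722]
orientation: [3.127, -0.298, -0.006]
force: [-0.2, -1.1, -0.3]
width: 0.055
gripper_force: 0.0
```

>>> drive_tool(
  steps=[0, 0, 0, 0, 0, 0, 0, 0, 0, 0, 0, 0, 0, 0, 0, 0, 0, 0, 0, 0, 0, 0, 0, 0, 0, 0, 0, 0, 0, 0, 0, 0, 0, 0, 0],
  squeeze=30,
)

```text
t: 4.2
ee_pos: [0.5048, 0.1499, 0.075]
orientation: [-3.127, 0.3, -0.003]
force: [-1.6, -0.4, 6.6]
width: 0.0147
gripper_force: 29.5
```

```bash
python3 - <<'E'
from h import *
y=np.radians(-10.8); M=R.from_euler("z",y).as_matrix(); j=np.array([.5613,.029,0])
go(None,y); print(M.T@(status.get_obs()["ee_pos"]-j))
im,K,C=snap("wrist","w2.png"); np.savez("w2.npz",K=K,C=C)
E
```

```text
t 4.20 pos [0.5048 0.1499 0.075 ] F [-1.6 -0.4  6.6] w 0.0147 gf 29.5
 yaw -10.94 turn [-0.0004 -0.0018 -0.0025]
[-0.07813656  0.10813406  0.07498168]
```

View pics/w2.png

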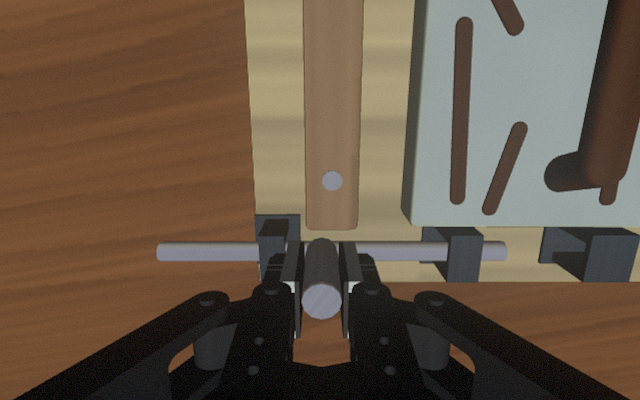

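The fingers hold the knob, which appears at (321,300). The rod still has to cross the middle strap at (455,255) to reach the keeper at (600,255).

>>> drive_tool(
  steps=[0, 0.15, 0, 0, 0, 0, 0, 0, 0.15, 0, 0, 0, 0, 0, 0, 0.15, 0, 0, 0, 0, 0, 0, 0.15, 0, 0, 0, 0, 0, 0, 0.15, 0, 0, 0, 0, 0, 0, 0.15, 0, 0, 0, 0, 0, 0, 0.12, 0, 0, 0, 0, 0, 0, 0.06, 0, 0, 0, 0, 0, 0, 0, 0, 0, 0, 0, 0, 0, 0, 0, 0, 0, 0, 0],
)

```text
t: 5.5
ee_pos: [0.4953, 0.1005, 0.075]
orientation: [-3.118, 0.303, -0.007]
force: [4.3, 20.3, 2.2]
width: 0.015
gripper_force: 30.0
```

```bash
python3 - <<'E'
from h import *
y=np.radians(-10.8); M=R.from_euler("z",y).as_matrix(); j=np.array([.5613,.029,0])
go(None,y); print(M.T@(status.get_obs()["ee_pos"]-j), M.T@status.get_obs()["force"])
E
```

```text
t 5.50 pos [0.4953 0.1005 0.075 ] F [ 4.3 20.3  2.2] w 0.015 gf 30.0
 yaw -11.09 turn [-0.0093 -0.0037 -0.0051]
[-0.07819152  0.05788372  0.075037  ] [ 0.4690655  20.73001886  2.15705116]
```

>>> drive_tool(
  steps=[0, -0.05, 0, 0, 0, 0, 0, 0, 0, 0, 0, 0, 0, 50, 0, 0, 0, 0, 0, 0, 50, 0, 0, 0, 0, 0, 0, 50, 0, 0, -0.6, 0, 0, 0, 50, 0, 0, -0.9, 0, 0, 0, 50, 0, 0, -0.9, 0, 0, 0, 50],
)

```text
t: 6.38
ee_pos: [0.4937, 0.0989, 0.1947]
orientation: [3.127, -0.301, -0.002]
force: [0.6, 0.2, -0.0]
width: 0.0503
gripper_force: 0.0
```

>>> drive_tool(
  steps=[0.22, 0.82, 0, 0, 0, 0, 50, 0.22, 0.82, 0, 0, 0, 0, 50, 0.22, 0.82, 0, 0, 0, 0, 50, 0.22, 0.82, 0, 0, 0, 0, 50, 0.22, 0.82, 0, 0, 0, 0, 50, 0.22, 0.82, 0, 0, 0, 0, 50, 0.22, 0.82, 0, 0, 0, 0, 50, 0.22, 0.82, 0, 0, 0, 0, 50, 0.22, 0.82, 0, 0, 0, 0, 50, 0, 0, 0, 0, 0, -0.12, 50, 0, 0, 0, 0, 0, -0.12, 50, 0, 0, 0, 0, 0, 0, 50],
)

```text
t: 7.88
ee_pos: [0.5209, -0.2821, 0.1934]
orientation: [-3.14, -0.074, 0.001]
force: [-0.6, 0.1, 0.2]
width: 0.0499
gripper_force: 0.0
```

```bash
python3 - <<'E'
from h import *
im,K,C=snap("wrist","w3.png"); np.savez("w3.npz",K=K,C=C)
t,K2,C2=snap("top","t3.png")
p=ray((259,205),K2,C2,.08)
c=cv2.resize(t[150:235,230:330],None,fx=4,fy=4,interpolation=cv2.INTER_CUBIC)
o=np.zeros((400+340,640,3),np.uint8); o[:400]=im; o[400:,:400]=c; cv2.imwrite("pics/c3.png",cv2.resize(o,None,fx=.8,fy=.8))
go([.522,-.282,.054],np.radians(2.5))
E
```

```text
t 7.97 pos [ 0.5211 -0.2818  0.1936] F [ 0.   0.  -0.2] w 0.0499 gf 0.0
 shift units [0.02  0.005 2.792]
 yaw 2.68 turn [-0.0002  0.0003  0.0032]
```

View pics/c3.png

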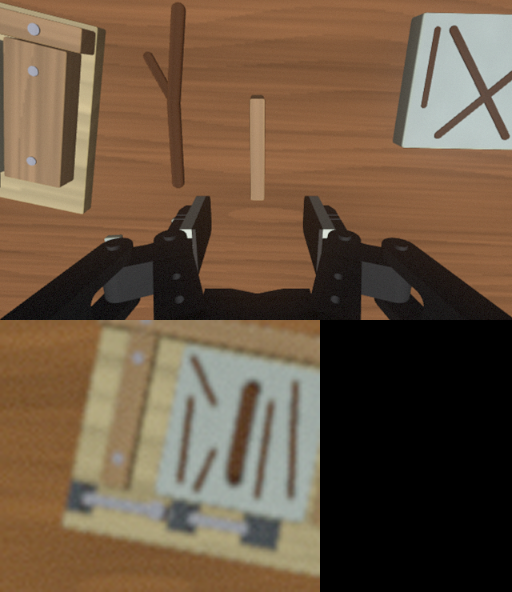

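The bolt rod now reaches the keeper. The spacer's top spans about (312,121) to (330,249) in the wrist image.

```bash
python3 - <<'E'
from h import *
d=np.load("w3.npz");K,C=d["K"],d["C"]; im=cv2.imread("pics/w3.png")
h=cv2.cvtColor(im,cv2.COLOR_BGR2HSV); roi=im[100:270,290:350].astype(int)
m=((roi[:,:,1]>110)&(roi[:,:,2]>150)).astype(np.uint8)
n,l,s,_=cv2.connectedComponentsWithStats(m); i=1+np.argmax(s[1:,4]); r=cv2.minAreaRect(np.argwhere(l==i)[:,::-1].astype(np.float32)); b=cv2.boxPoints(r)+[290,100]; print(r,b)
P=np.array([ray(p,K,C,.055) for p in b]); print(P,P.mean(0))
for q in((312.5,121),(330,121),(330,249),(314,249)): print(ray(q,K,C,.055))
E
```

```text
((31.0, 87.0), (126.0, 18.0), 90.0) [[312. 124.]
 [330. 124.]
 [330. 250.]
 [312. 250.]]
[[ 0.57087423 -0.27374013  0.055     ]
 [ 0.57148095 -0.28670031  0.055     ]
 [ 0.47294113 -0.29200096  0.055     ]
 [ 0.47227062 -0.27765419  0.055     ]] [ 0.52189173 -0.2825239   0.055     ]
[ 0.57300699 -0.27401531  0.055     ]
[ 0.57359553 -0.28658656  0.055     ]
[ 0.47380613 -0.29195443  0.055     ]
[ 0.47321061 -0.27921255  0.055     ]
```

>>> drive_tool(
  steps=[0.03, 0.02, 0.7, 0, 0, 0, 50, 0, 0, 0.7, 0, 0, 0, 50, 0, 0, 0.7, 0, 0, 0, 50, 0, 0, 0.45, 0, 0, 0, 50, 0, 0, 0.24, 0, 0, 0, 50, 0, 0, 0, 0, 0, 0, 50, 0, 0, 0, 0, 0, 0, 0, 0, 0, 0, 0, 0, 0, 0, 0, 0, 0, 0, 0, 0, 0, 0, 0, 0, 0, 0, 0, 0, 0, 0, 0, 0, 0, 0, 0],
  squeeze=40,
)

```text
t: 9.35
ee_pos: [0.5235, -0.2833, 0.0555]
orientation: [3.14, 0.077, 0.002]
force: [-1.8, 0.3, 5.8]
width: 0.0133
gripper_force: 42.4
```

>>> drive_tool(
  steps=[0, 0, -0.5, 0, 0, 0, 0, 0, 0, -0.8, 0, 0, 0, 0, 0, 0, -0.8, 0, 0, 0, 0, 0, 0, -0.8, 0, 0, 0, 0, 0, 0, 0, 0, 0, 0.12, 0, 0, 0, 0, 0, 0, 0.12, 0, 0, 0, 0, 0, 0, 0, 0],
)

```text
t: 10.22
ee_pos: [0.5225, -0.2826, 0.1989]
orientation: [-3.127, 0.298, 0.001]
force: [-1.1, -0.6, -1.7]
width: 0.0128
gripper_force: 41.6
```

```bash
python3 - <<'E'
from h import *
# gap middle from first wrist view: tile left edge / rail inner edge
d=np.load("w1.npz");K,C=d["K"],d["C"]; y=np.radians(-10.9); M=R.from_euler("z",y).as_matrix(); j=np.array([.5618,.0318,0])
for n,q,z in (("tileL",(120,67),.043),("tileLb",(134,190),.043),("tileR",(249,67),.043),("tileRb",(251,190),.043),("railIn",(102,60),.043),("railInB",(118,188),.043)): print(n,(M.T@(ray(q,K,C,z)-j)).round(4))
go(M@np.array([0,.0765,0])+j+[0,0,.19],y)
E
```

```text
tileL [0.0608 0.0596 0.043 ]
tileLb [-0.0674  0.0628  0.043 ]
tileR [ 0.0622 -0.0704  0.043 ]
tileRb [-0.066  -0.0668  0.043 ]
railIn [0.0672 0.0767 0.043 ]
railInB [-0.0653  0.0802  0.043 ]
t 10.22 pos [ 0.5225 -0.2826  0.1989] F [-1.1 -0.6 -1.7] w 0.0128 gf 41.6
 shift units [-0.415 -7.853  0.181]
 yaw -10.88 turn [-0.0003  0.0006  0.0004]
```

>>> drive_tool(
  steps=[-0.29, -0.87, 0, 0, 0, 0, 0, -0.29, -0.87, 0, 0, 0, 0, 0, -0.29, -0.87, 0, 0, 0, 0, 0, -0.29, -0.87, 0, 0, 0, 0, 0, -0.29, -0.87, 0, 0, 0, 0, 0, -0.29, -0.87, 0, 0, 0, 0, 0, -0.29, -0.87, 0, 0, 0, 0, 0, -0.29, -0.87, 0, 0, 0, 0, 0, -0.29, -0.87, 0, 0, 0, 0, 0, 0, 0, 0, 0, 0, 0, 0, 0, 0, 0, 0, 0, 0, 0],
)

```text
t: 11.6
ee_pos: [0.469, 0.1262, 0.1991]
orientation: [3.127, -0.298, -0.0]
force: [-0.7, -0.3, -0.2]
width: 0.013
gripper_force: 41.5
```

```bash
python3 - <<'E'
from h import *
im,K,C=snap("wrist","w4.png"); np.savez("w4.npz",K=K,C=C); go(None,np.radians(-10.9))
E
```

```text
t 11.65 pos [0.4691 0.1258 0.1991] F [-0.3  1.  -0.5] w 0.0136 gf 41.5
 yaw -10.94 turn [ 0.0003  0.0002 -0.0008]
```

View pics/w4.png

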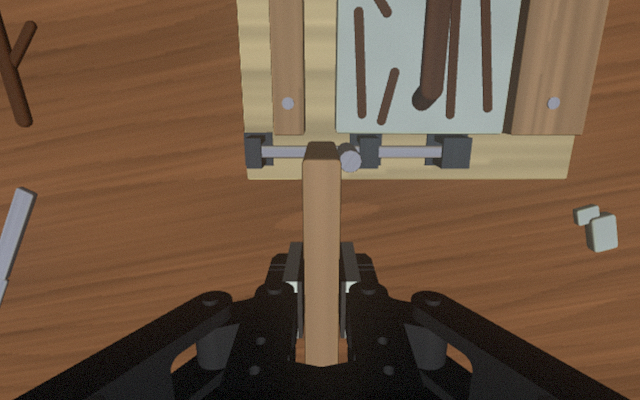

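The view shows the thin rail's inner edge near x=304, the tile's left edge near x=336, and the yellow board of the gap between them. I'll measure the edges on several rows.

```bash
python3 - <<'E'
from h import *
d=np.load("w4.npz");K,C=d["K"],d["C"]; im=cv2.imread("pics/w4.png")
y=np.radians(-10.9); M=R.from_euler("z",y).as_matrix(); j=np.array([.5613,.029,0])
print(cv2.blur(im,(3,3))[60,296:344:2].tolist())
hsv=cv2.cvtColor(cv2.blur(im,(1,9)),cv2.COLOR_BGR2LAB).astype(int)
E1=[];E2=[]
for r in range(5,128,10):
    g=np.abs(np.gradient(hsv[r].astype(float),axis=0)).sum(1)
    a=296+np.argmax(g[296:314]); b=326+np.argmax(g[326:346])
    A=M.T@(ray((a,r),K,C,.043)-j);B=M.T@(ray((b,r),K,C,.043)-j)
    E1.append(A);E2.append(B);print(r,a,b,(1000*A[:2]).round(1),(1000*B[:2]).round(1))
for E in(E1,E2):
    E=np.array(E);p=np.polyfit(E[:,0],E[:,1],1);print(p,np.degrees(np.arctan(p[0])))
# spacer bottom-front/known TCP line
print("tcp jig",M.T@(status.get_obs()["ee_pos"]-j))
# tile/rail/right edges row 130, knob, rail ends
for n,q,z in(("rail nr end",(290,133),.043),("thin outer",(274,120),.043),("tile corner L",(337,132),.043),("tile corner R",(504,133),.043),("thick in",(512,130),.043),("thick out",(584,133),.043),("knob",(350,160),.08),("sp front top",(321,143),.055-.0555+.1991),):
    print(n,(1000*(M.T@(ray(q,K,C,z)-j))).round(1))
E
```

```text
[[98, 125, 152], [96, 124, 149], [92, 119, 144], [71, 94, 114], [83, 108, 121], [130, 167, 181], [133, 169, 184], [133, 169, 183], [133, 169, 182], [133, 168, 183], [133, 168, 183], [134, 169, 183], [134, 170, 184], [133, 168, 183], [133, 169, 183], [133, 169, 183], [134, 170, 183], [133, 169, 183], [133, 169, 183], [127, 162, 175], [110, 126, 127], [158, 166, 157], [169, 173, 164], [172, 174, 165]]
5 304 338 [22.6 89.3] [22.6 65.3]
15 304 336 [16.2 89.4] [16.2 66.7]
25 304 335 [ 9.7 89.5] [ 9.8 67.3]
35 304 337 [ 3.2 89.6] [ 3.2 65.8]
45 304 335 [-3.5 89.7] [-3.5 67.2]
55 304 335 [-10.3  89.8] [-10.3  67.1]
65 304 337 [-17.1  89.8] [-17.1  65.5]
75 305 337 [-24.1  89.2] [-24.1  65.4]
85 305 336 [-31.2  89.3] [-31.2  66.1]
95 305 336 [-38.4  89.4] [-38.3  66. ]
105 305 336 [-45.6  89.4] [-45.6  65.9]
115 305 336 [-53.   89.5] [-53.   65.8]
125 305 336 [-60.6  89.6] [-60.5  65.7]
[-0.00015955  0.08949598] -0.009141591907974044
[0.00838919 0.06629537] 0.480654049790133
tcp jig [-0.10879091  0.07760689  0.19912796]
rail nr end [-66.7 101.3  43. ]
thin outer [-56.8 113.4  43. ]
tile corner L [-65.9  64.9  43. ]
tile corner R [-66.6 -64.7  43. ]
thick in [-64.3 -70.5  43. ]
thick out [ -66.6 -126.8   43. ]
knob [-81.3  57.4  80. ]
sp front top [-54.7  77.4 198.6]
```

>>> drive_tool(
  steps=[0.54, 0, 0, 0, 0, 0, 0, 0.54, 0, 0, 0, 0, 0, 0, 0.54, 0, 0, 0, 0, 0, 0, 0.54, 0, 0, 0, 0, 0, 0, 0, 0, 0.5, 0, 0, 0, 0, 0, 0, 0.5, 0, 0, 0, 0, 0, 0, 0.4, 0, 0, 0, 0, 0, 0, 0, 0, 0, 0, 0],
)

```text
t: 12.65
ee_pos: [0.574, 0.1051, 0.1273]
orientation: [3.127, -0.301, -0.006]
force: [-0.4, -0.2, -0.4]
width: 0.0131
gripper_force: 41.6
```

```bash
python3 - <<'E'
from h import *
y=np.radians(-10.9); M=R.from_euler("z",y).as_matrix(); j=np.array([.5613,.029,0])
go(M@np.array([0,.0776,.0735])+j,y); print(M.T@(status.get_obs()["ee_pos"]-j))
E
```

```text
t 12.65 pos [0.574  0.1051 0.1273] F [-0.4 -0.2 -0.4] w 0.0131 gf 41.6
 shift units [ 0.043 -0.01   1.076]
 yaw -11.01 turn [ 0.0008  0.0039 -0.0019]
[-0.00195562  0.07712775  0.12732901]
```

>>> drive_tool(
  steps=[0.02, -0.01, 0.3, 0, 0, 0, 0, 0, 0, 0.3, 0, 0, 0, 0, 0, 0, 0.2, 0, 0, 0, 0, 0, 0, 0.1, 0, 0, 0, 0, 0, 0, 0.1, 0, 0, 0, 0, 0, 0, 0.06, 0, 0, 0, 0, 0, 0, 0, 0, 0, 0, 0, 0, 0, 0, 0, 0, 0, 0],
)

```text
t: 13.65
ee_pos: [0.5764, 0.1062, 0.0766]
orientation: [-3.127, 0.3, -0.001]
force: [0.1, 0.4, -0.8]
width: 0.013
gripper_force: 41.6
```

```bash
python3 - <<'E'
from h import *
y=np.radians(-10.9); M=R.from_euler("z",y).as_matrix(); j=np.array([.5613,.029,0])
go(M@np.array([0,.0776,.0735])+j,y); print(M.T@(status.get_obs()["ee_pos"]-j))
E
```

```text
t 13.65 pos [0.5764 0.1062 0.0766] F [ 0.1  0.4 -0.8] w 0.013 gf 41.6
 shift units [-0.005  0.021  0.061]
 yaw -10.95 turn [-0.0001 -0.0005 -0.0009]
[0.00025015 0.07862939 0.07657414]
```

Nearly down; I'll lower it in small steps until it touches.

>>> drive_tool(
  steps=[0, 0.01, 0.03, 0, 0, 0, 0, 0, 0, 0.03, 0, 0, 0, 0, 0, 0, 0.02, 0, 0, 0, 0, 0, 0, 0, 0, 0, 0, 0],
)

```text
t: 14.15
ee_pos: [0.5764, 0.1057, 0.0735]
orientation: [3.127, -0.3, -0.0]
force: [-4.1, 0.3, 7.6]
width: 0.0131
gripper_force: 42.6
```

>>> drive_tool(
  steps=[0, 0, 0, 0, 0, 0, 30, 0, 0, 0, 0, 0, 0, 30, 0, 0, 0, 0, 0, 0, 30, 0, 0, -0.3, 0, 0, 0, 30, 0, 0, -0.6, 0, 0, 0, 30, 0, 0, -0.8, 0, 0, 0, 30, -0.8, 0, -0.4, 0, 0, 0, 30, -0.8, 0, 0, 0, 0, 0, 30, -0.4, 0, 0, 0, 0, 0, 30, 0, 0, 0, 0, 0, 0, 30],
)

```text
t: 15.4
ee_pos: [0.4774, 0.125, 0.1782]
orientation: [-3.127, 0.299, -0.002]
force: [0.7, 0.0, 0.6]
width: 0.03
gripper_force: 0.0
```

```bash
python3 - <<'E'
from h import *
im,K,C=snap("wrist","w5.png"); np.savez("w5.npz",K=K,C=C); go(None,np.radians(-10.9))
E
```

```text
t 15.45 pos [0.4784 0.1247 0.1783] F [ 0.7 -0.1 -0.2] w 0.03 gf 0.0
 yaw -10.94 turn [-0.0003 -0.002  -0.0007]
```

View pics/w5.png

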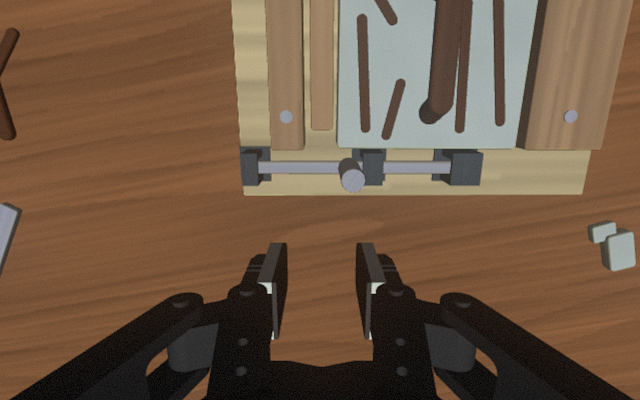

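```bash
python3 - <<'E'
from h import *
d=np.load("w5.npz");K,C=d["K"],d["C"]
y=np.radians(-10.9); M=R.from_euler("z",y).as_matrix(); j=np.array([.5613,.029,0])
for n,q,z in(("twig l",(435,30),.063),("twig r",(467,30),.063),("tile L",(338,147),.043),("tile R",(519,148),.043),("sp nearL",(311,129),.073),("sp nearR",(333,129),.073),("sp farL",(309,2),.073),("sp farR",(334,2),.073),("rail in",(303,147),.043),("thick in",(526,148),.043)):
    print(n,(1000*(M.T@(ray(q,K,C,z)-j))).round(1))
go(M@np.array([0,.0005,.13])+j,y)
E
```

```text
twig l [ 8.4  7.8 63. ]
twig r [  8.4 -11.8  63. ]
tile L [-65.9  65.4  43. ]
tile R [-66.7 -65.9  43. ]
sp nearL [-50.5  84.   73. ]
sp nearR [-50.5  70.1  73. ]
sp farL [21.5 84.6 73. ]
sp farR [21.5 70.2 73. ]
rail in [-65.9  90.8  43. ]
thick in [-66.7 -71.   43. ]
t 15.45 pos [0.4784 0.1247 0.1783] F [ 0.7 -0.1 -0.2] w 0.03 gf 0.0
 shift units [1.99  1.555 0.969]
 yaw -10.94 turn [-0.0003 -0.002  -0.0007]
```

>>> drive_tool(
  steps=[0.67, 0.52, 0, 0, 0, 0, 40, 0.67, 0.52, 0, 0, 0, 0, 40, 0.66, 0.51, 0, 0, 0, 0, 40, 0, 0, 0.6, 0, 0, 0, 40, 0, 0, 0.6, 0, 0, 0, 40, 0, 0, 0.5, 0, 0, 0, 40, 0, 0, 0.3, 0, 0, 0, 40, 0, 0, 0.14, 0, 0, 0, 40, 0, 0, 0, 0, 0, 0, 40, 0, 0, 0, 0, 0, 0, 40],
)

```text
t: 16.7
ee_pos: [0.5622, 0.0295, 0.0714]
orientation: [3.127, -0.3, 0.003]
force: [-0.0, 0.2, -0.5]
width: 0.0398
gripper_force: 0.0
```

>>> drive_tool(
  steps=[0, 0, 0, 0, 0, 0, 0, 0, 0, 0, 0, 0, 0, 0, 0, 0, 0, 0, 0, 0, 0, 0, 0, 0, 0, 0, 0, 0, 0, 0, 0, 0, 0, 0, 0],
  squeeze=30,
)

```text
t: 17.32
ee_pos: [0.562, 0.0296, 0.0712]
orientation: [-3.127, 0.3, -0.002]
force: [-1.5, 0.5, 5.9]
width: 0.0146
gripper_force: 29.5
```

```bash
python3 - <<'E'
from h import *
y=np.radians(-10.9); M=R.from_euler("z",y).as_matrix(); j=np.array([.5613,.029,0])
go(M@np.array([0,.0005,.07])+j,y); print(M.T@(status.get_obs()["ee_pos"]-j),M.T@status.get_obs()["force"])
E
```

```text
t 17.32 pos [0.562  0.0296 0.0712] F [-1.5  0.5  5.9] w 0.0146 gf 29.5
 shift units [-0.011  0.005  0.024]
 yaw -10.96 turn [-0.0003 -0.0012 -0.001 ]
[0.00053259 0.0007563  0.07118213] [-1.59139924  0.19057189  5.90320263]
```

>>> drive_tool(
  steps=[0, -0.03, 0, 0, 0, 0, 0, 0, -0.03, 0, 0, 0, 0, 0, 0, -0.03, 0, 0, 0, 0, 0, 0, -0.03, 0, 0, 0, 0, 0, 0, -0.03, 0, 0, 0, 0, 0, 0, -0.02, 0, 0, 0, 0, 0, 0, 0, 0, 0, 0, 0, 0],
)

```text
t: 18.2
ee_pos: [0.5638, 0.0368, 0.0712]
orientation: [3.125, -0.299, 0.003]
force: [-0.7, -4.0, 5.0]
width: 0.0146
gripper_force: 29.5
```

>>> drive_tool(
  steps=[0, -0.02, 0, 0, 0, 0, 0, 0, 0, 0, 0, 0, 0, 0],
)

```text
t: 18.45
ee_pos: [0.564, 0.0378, 0.0712]
orientation: [3.125, -0.299, 0.003]
force: [-0.7, -4.3, 5.2]
width: 0.0149
gripper_force: 29.5
```

>>> drive_tool(
  steps=[0, -0.02, 0, 0, 0, 0, 0, 0, 0, 0, 0, 0, 0, 0],
)

```text
t: 18.7
ee_pos: [0.5642, 0.0387, 0.0712]
orientation: [3.125, -0.299, 0.003]
force: [0.7, -5.0, 5.0]
width: 0.0149
gripper_force: 29.5
```

>>> drive_tool(
  steps=[0, -0.02, 0, 0, 0, 0, 0, 0, 0, 0, 0, 0, 0, 0],
)

```text
t: 18.95
ee_pos: [0.5644, 0.0397, 0.0712]
orientation: [3.125, -0.299, 0.003]
force: [0.0, -3.5, 5.8]
width: 0.0145
gripper_force: 29.5
```

>>> drive_tool(
  steps=[0, -0.02, 0, 0, 0, 0, 0, 0, 0, 0, 0, 0, 0, 0],
)

```text
t: 19.2
ee_pos: [0.5646, 0.0407, 0.0712]
orientation: [3.125, -0.299, 0.003]
force: [-1.5, -3.8, 5.3]
width: 0.0146
gripper_force: 29.5
```

>>> drive_tool(
  steps=[0, -0.01, 0, 0, 0, 0, 0, 0, 0, 0, 0, 0, 0, 0],
)

```text
t: 19.45
ee_pos: [0.5646, 0.0409, 0.0712]
orientation: [3.125, -0.299, 0.003]
force: [-1.2, -5.7, 5.4]
width: 0.0147
gripper_force: 29.6
```

>>> drive_tool(
  steps=[0, -0.01, 0, 0, 0, 0, 0, 0, 0, 0, 0, 0, 0, 0],
)

```text
t: 19.7
ee_pos: [0.5647, 0.041, 0.0712]
orientation: [3.124, -0.298, 0.003]
force: [-0.8, -7.7, 5.4]
width: 0.0149
gripper_force: 29.6
```

>>> drive_tool(
  steps=[0, -0.01, 0, 0, 0, 0, 0, 0, 0, 0, 0, 0, 0, 0],
)

```text
t: 19.95
ee_pos: [0.5649, 0.0411, 0.0712]
orientation: [3.123, -0.298, 0.003]
force: [-0.7, -9.5, 4.4]
width: 0.0148
gripper_force: 29.6
```

```bash
python3 - <<'E'
from h import *
y=np.radians(-10.9); M=R.from_euler("z",y).as_matrix(); j=np.array([.5613,.029,0])
go(None,y); print(M.T@(status.get_obs()["ee_pos"]-j),M.T@status.get_obs()["force"],M.T@status.get_obs()["torque"])
im,K,C=snap("wrist","w6.png"); np.savez("w6.npz",K=K,C=C)
E
```

```text
t 19.95 pos [0.5649 0.0411 0.0712] F [-0.7 -9.5  4.4] w 0.0148 gf 29.6
 yaw -10.9 turn [ 0.0041 -0.0024  0.    ]
[0.00126024 0.01252466 0.07119843] [ 1.06672864 -9.45975997  4.40770608] [-1.53379555 -0.12154419  0.07626679]
```

View pics/w6.png

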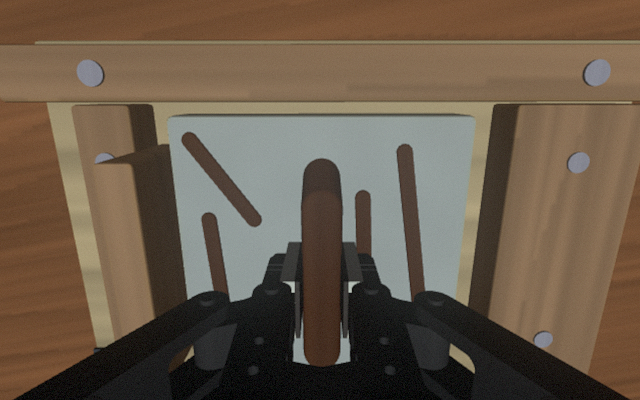

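The spacer sits upright between the tile and the thin rail, with no board visible on either side of it, and the tile is parallel to the rail. I'll add a little push so the rail force clears 4 N after tile friction.

>>> drive_tool(
  steps=[0, -0.01, 0, 0, 0, 0, 0, 0, -0.005, 0, 0, 0, 0, 0, 0, 0, 0, 0, 0, 0, 0, 0, 0, 0, 0, 0, 0, 0, 0, 0, 0, 0, 0, 0, 0],
)

```text
t: 20.62
ee_pos: [0.565, 0.0411, 0.0712]
orientation: [3.122, -0.297, 0.003]
force: [-1.7, -11.8, 5.1]
width: 0.015
gripper_force: 29.7
```

```bash
python3 - <<'E'
from h import *
im,K,C=snap("wrist"); d=np.load("w6.npz")
y=np.radians(-10.9); M=R.from_euler("z",y).as_matrix(); j=np.array([.5613,.029,0])
o=status.get_obs(); go(None,y); print(M.T@o["force"])
# tile far edge and left edge, from blurred Lab gradient (z .043)
g=cv2.blur(im,(5,5)).astype(float); far=[];left=[]
for c in range(190,460,15):
    r=105+np.argmax(np.abs(np.gradient(g[100:130,c,0]))[5:-3]); far.append(M.T@(ray((c,r),K,C,.043)-j))
for r in range(135,270,12):
    c=462+np.argmax(np.abs(np.gradient(g[r,462:485,0]))); left.append(M.T@(ray((c,r),K,C,.043)-j))
far=np.array(far);left=np.array(left)
print("far slope",np.polyfit(far[:,1],far[:,0],1),"right slope",np.polyfit(left[:,0],left[:,1],1),left[:,1].round(4))
E
```

```text
t 20.68 pos [0.5649 0.0411 0.0712] F [ -1.9 -12.2   4.8] w 0.0143 gf 29.7
 yaw -10.89 turn [ 0.0055 -0.0022  0.0002]
[  0.40672268 -12.30479431   4.81895374]
far slope [-0.00082704  0.06289152] right slope [ 0.1060926  -0.05967632] [-0.0521 -0.0522 -0.052  -0.0582 -0.0593 -0.0583 -0.0585 -0.0583 -0.0585
 -0.0588 -0.0586 -0.0583]
```

```bash
python3 -c "
from workcell import arm
print(arm.finish_job())"
```

```text
the job is handed in; nothing more can be done
None
```

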